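Transfer stripped pump parts to the fitting rack in reverse order

ROBOT

A 7-joint arm with a two-finger parallel gripper is mounted at the origin on the work surface. World frame = base frame: x ahead of the robot, y to its left, z up, the work surface at z = 0. Lengths are in mm, angles in degrees, forces in N, time in s.
With the tool pointing down it reaches from about 400 to 850 mm from the base axis. Payload 4.5 kg.
Tool frame: the origin (TCP) lies on the centre line of the jaws, within the pads' length; the fingertips stand manip.tcp_to_tips ahead of it and the grasp point (between the pads) lies 11 mm behind it (manip.tcp_to_tips is the distance from the TCP to the fingertips, in mm); z points along the fingers, y is the direction in which the jaws open and shut (so a half turn about z gives the same grasp; the last joint's range is limited). The gripper opens to 88 mm and grips with 3 to 60 N. Pads are 18 mm wide; open, the fingers measure 123 mm over their backs; the gripper's body (75 mm by 187 mm) begins 45 mm behind the grasp point.
Start: joints at [67.655, 39.483, -11.15, 89.685, 9.013, 51.709, -12.324], TCP at [257.047, -569.719, 246.743] pointing down, gripper open.
Joint ranges: [-172.22, 172.22], [-26.19, 119.32], [-84.43, 86.54], [7.71, 146.69], [-57.33, 237.33], [2.42, 119.75], [-152.13, 152.13]. Speed limits (degrees/s): [147.25, 147.25, 180, 180, 180, 180, 180].

INTERFACE

Orientations are given as a 3x3 rotation matrix whose columns are the frame's x, y, z axes.
In Python, from cell import manip gives the robot as it stands. The module is installed in compiled form; this text tells all that it offers.
- The arm moves only by the tool send_rows, never from a script. Its argument "increments" is a list of rows, each a list of 2 entries, a list of its own where there are three numbers: the shift along the tool's x, y, z in mm, then the turn about the tool's z in degrees. A call has 1 to 10 rows; each row is the pose to reach, as a shift and turn from the pose commanded when the call began, along the tool's axes at that moment; what a row does not reach only later rows make up. A row lasts 1/12 s, in which the tool goes at most 41.7 mm and 7.16 degrees, less where a joint would pass 70% of its speed; a pose out of reach is approached as far as the arm can. A call with a gripper value outside its range is refused whole. "claw" is the closure, from 0 (fully open) to 1 (shut), set as the call begins (left out, the last holds). The fingers move at their own pace and stop on an object; "squeeze" is the grip in N (left out, the last holds). Time passes only in rows, so rows that repeat a pose let the fingers close. It gives the time, the measured TCP pose, the force and the opening at its end, in the units of the state.
- manip.observe(): the state, without advancing time (a new reading comes with each control period).
- manip.get_image(name): name is "scene" or "top" or "wrist"; returns the picture (420x560x3 uint8, red, green, blue); there is no depth.
- manip.camera_params(name): a dict with "camera_matrix" (3x3 intrinsics, pixels), "extrinsics" (4x4, takes a point from camera to world coordinates); the wrist camera has in their place "tool_from_camera" (4x4, takes a point from camera to tool coordinates, whose origin is the TCP and whose axes are the flange's). Camera axes: x right, y up, looking along -z (the intrinsics and any distortion apply to the point x, -y, -z); pixel columns grow to the right and rows downward; lengths in mm; the calibration is good to about 2 mm. The wrist camera is an equidistant fisheye: a pixel r from the principal point sees the ray r / f radians off the axis. A picture is of the moment at which its call begins: read the wrist's pose just before it. camera_params takes no time and is no camera call.
- manip.finish_job(): hands the job in, once; it reports no verdict.
The state is a dict: "time_s": time; "joints": joint angles; "qd": joint speeds; "tau": joint torques, N m; "tool_pos": TCP position; "orientation": TCP orientation; "wrist_force": force on the tool from outside, world axes, zero at the start; "ft_torque": the same for the moment, N m; "gripper_width": finger opening in mm.
Only numpy, scipy, OpenCV 4.12 (cv2) and the standard library are available. Lean on these libraries where they do the work, as an engineer would, in place of code of your own. Each camera call takes 0.05 s, during which the arm holds its last target. There are 200 camera calls.

TASK

The four pump parts stand in the wooden rack in the order they came off, counted from the end with the grip tongue. Move them to the grey rack in reverse order: the part nearest the tongue of the wooden rack goes into the bay farthest from the tongue of the grey rack, and so on, so that the last one off stands next to the grey rack's tongue. Set each part down gently, not dropped, and upright, flat on the floor of its own bay, without knocking any over.

Things in the scene. Friction and masses are not known exactly. Their poses are not given: they have to be found in the camera images.
- strip_rack: Strip-down rack: brown wooden tray, full at the start. Tray 72 (x) by 276 mm (y), floor 12 mm thick, lips and 4 mm slats between bays up to 17 mm. Four bays 64 mm square at y = +102, +34, -34, -102 mm, x = 0. A flat grip tongue with a dark hole, 40 mm wide, juts from its +y end to y = +183 mm. Fixed, any yaw. Origin: centre of the underside, on the bench; z up.
- fit_rack: Fitting rack: grey painted tray with steel lips, empty at the start. Tray 72 (x) by 276 mm (y), floor 12 mm thick, lips and 4 mm slats between bays up to 17 mm. Four bays 64 mm square at y = +102, +34, -34, -102 mm, x = 0. A flat grip tongue with a dark hole, 40 mm wide, juts from its +y end to y = +183 mm. Fixed, any yaw. Origin: centre of the underside, on the bench; z up.
- coupling_center (a point): Bright steel hexagonal coupling, 36 mm across flats, 58 mm tall; two flats face +x and -x. Point at its centre, half-way up (29 mm above its underside); z up; its x axis lies within 0.2 rad of the wooden rack's x axis (across the row) at the start. Loose, about 0.3 kg, must stay upright.
- bush_center (a point): Dark steel flanged bush: round body 34 mm in diameter on a flange 48 mm in diameter and 12 mm high at the bottom, 62 mm tall in all. Point at its centre, half-way up (31 mm above its underside); z up; its x axis lies within 0.2 rad of the wooden rack's x axis (across the row) at the start. Loose, about 0.3 kg, must stay upright.
- block_center (a point): Aluminium valve block, square 36 x 36 mm, 58 mm tall, sides along x and y. Point at its centre, half-way up (29 mm above its underside); z up; its x axis lies within 0.2 rad of the wooden rack's x axis (across the row) at the start. Loose, about 0.2 kg, must stay upright.
- plug_center (a point): Brass stepped plug: lower body 40 mm in diameter and 42 mm high, above it a stub 24 mm in diameter, 64 mm tall in all. Point at its centre, half-way up (32 mm above its underside); z up; its x axis lies within 0.2 rad of the wooden rack's x axis (across the row) at the start. Loose, about 0.3 kg, must stay upright.
- pad_coupling: Black rubber pad, 56 mm square, 3 mm thick, fixed in a bay of the wooden rack; the hexagonal coupling stands on it at the start. It stays there, so it shows which bay that part came from. Origin: centre of its underside, 12 mm above the bench; its top is 15 mm above the bench.
- pad_bush: Black rubber pad, 56 mm square, 3 mm thick, fixed in a bay of the wooden rack; the flanged bush stands on it at the start. It stays there, so it shows which bay that part came from. Origin: centre of its underside, 12 mm above the bench; its top is 15 mm above the bench.
- pad_block: Black rubber pad, 56 mm square, 3 mm thick, fixed in a bay of the wooden rack; the valve block stands on it at the start. It stays there, so it shows which bay that part came from. Origin: centre of its underside, 12 mm above the bench; its top is 15 mm above the bench.
- pad_plug: Black rubber pad, 56 mm square, 3 mm thick, fixed in a bay of the wooden rack; the stepped plug stands on it at the start. It stays there, so it shows which bay that part came from. Origin: centre of its underside, 12 mm above the bench; its top is 15 mm above the bench.
There are look-alikes about, which are no part of the job. What is shaped like the part that bears bush_center but red is not meant.

How it is judged (in metres and radians):
At the end, for the whole second after the job is handed in: Each part stands upright (within 0.08 rad) on the floor of the fitting rack (centre height within 4 mm), within 15 mm along and across of the middle of its bay; the part from the bay at y on the strip-down rack is in the bay at -y on the fitting rack; all released and at rest (((y of pad_coupling in the frame of strip_rack between 0.09 and 0.114 m and y of coupling_center in the frame of fit_rack between -0.117 and -0.087 m) or (y of pad_coupling in the frame of strip_rack between 0.022 and 0.046 m and y of coupling_center in the frame of fit_rack between -0.049 and -0.019 m) or (y of pad_coupling in the frame of strip_rack between -0.046 and -0.022 m and y of coupling_center in the frame of fit_rack between 0.019 and 0.049 m) or (y of pad_coupling in the frame of strip_rack between -0.114 and -0.09 m and y of coupling_center in the frame of fit_rack between 0.087 and 0.117 m)) and x of coupling_center in the frame of fit_rack between -0.015 and 0.015 m and z of coupling_center in the frame of fit_rack between 0.037 and 0.045 m and angle between each of coupling_center, bush_center, block_center, plug_center's own z axis and vertical below 0.08 rad and linear speed of each of coupling, bush, block, plug below 0.02 m/s and contact force between each of coupling, bush, block, plug and the fingers below 0.05 N and ((y of pad_bush in the frame of strip_rack between 0.09 and 0.114 m and y of bush_center in the frame of fit_rack between -0.117 and -0.087 m) or (y of pad_bush in the frame of strip_rack between 0.022 and 0.046 m and y of bush_center in the frame of fit_rack between -0.049 and -0.019 m) or (y of pad_bush in the frame of strip_rack between -0.046 and -0.022 m and y of bush_center in the frame of fit_rack between 0.019 and 0.049 m) or (y of pad_bush in the frame of strip_rack between -0.114 and -0.09 m and y of bush_center in the frame of fit_rack between 0.087 and 0.117 m)) and x of bush_center in the frame of fit_rack between -0.015 and 0.015 m and z of bush_center in the frame of fit_rack between 0.039 and 0.047 m and ((y of pad_block in the frame of strip_rack between 0.09 and 0.114 m and y of block_center in the frame of fit_rack between -0.117 and -0.087 m) or (y of pad_block in the frame of strip_rack between 0.022 and 0.046 m and y of block_center in the frame of fit_rack between -0.049 and -0.019 m) or (y of pad_block in the frame of strip_rack between -0.046 and -0.022 m and y of block_center in the frame of fit_rack between 0.019 and 0.049 m) or (y of pad_block in the frame of strip_rack between -0.114 and -0.09 m and y of block_center in the frame of fit_rack between 0.087 and 0.117 m)) and x of block_center in the frame of fit_rack between -0.015 and 0.015 m and z of block_center in the frame of fit_rack between 0.037 and 0.045 m and ((y of pad_plug in the frame of strip_rack between 0.09 and 0.114 m and y of plug_center in the frame of fit_rack between -0.117 and -0.087 m) or (y of pad_plug in the frame of strip_rack between 0.022 and 0.046 m and y of plug_center in the frame of fit_rack between -0.049 and -0.019 m) or (y of pad_plug in the frame of strip_rack between -0.046 and -0.022 m and y of plug_center in the frame of fit_rack between 0.019 and 0.049 m) or (y of pad_plug in the frame of strip_rack between -0.114 and -0.09 m and y of plug_center in the frame of fit_rack between 0.087 and 0.117 m)) and x of plug_center in the frame of fit_rack between -0.015 and 0.015 m and z of plug_center in the frame of fit_rack between 0.04 and 0.048 m); the robot touches nothing.
It fails at once if a part is knocked over (tilted more than 0.7 rad) (angle between any of coupling_center, bush_center, block_center, plug_center's own z axis and vertical above 0.7 rad).
It fails at once if a part is dropped (falls free of the fingers faster than 0.6 m/s, a drop of about 20 mm) ((linear speed of coupling above 0.6 m/s and contact force between coupling and the fingers below 0.1 N) or (linear speed of bush above 0.6 m/s and contact force between bush and the fingers below 0.1 N) or (linear speed of block above 0.6 m/s and contact force between block and the fingers below 0.1 N) or (linear speed of plug above 0.6 m/s and contact force between plug and the fingers below 0.1 N)).
It also fails if it takes over 128 s, if anything falls off the work surface, if the arm or the gripper's body presses on something with over 40 N, if the wrist force passes 120 N, or if a joint passes its speed limit or range.

## Working session

There is one attempt and no reset: what is moved stays moved. The work goes in short steps, Python scripts to look and compute and a tool call to move; the robot and the scene stay as the last step left them, time stands still between calls to the robot, and variables do not carry over. Pictures are saved under pics/ and viewed, about 12 in all and at most 16, crops included, and the job is handed in when it is done.

Besides the shell and the picture viewer there is one more tool, called after "Call:" by a JSON object that holds its "method" and its "body". send_rows: Moves the arm, as the interface text tells. Its arguments: {"type":"object","properties":{"increments":{"type":"array","items":{"type":"array"}},"claw":{"type":"number"},"squeeze":{"type":"number"}},"required":["increments"]}

```bash
mkdir -p pics; python3 - <<'E'
from cell import manip
import cv2
s=manip.observe(); print(s['time_s'],s['tool_pos'],s['orientation'],s['gripper_width'],manip.tcp_to_tips)
for n in ("scene","top"):
    cv2.imwrite(f"pics/{n}0.png",manip.get_image(n)[:,:,::-1]); print(n,manip.camera_params(n))
print(manip.camera_params("wrist"))
E
```

```text
0.0 [ 256.69246751 -569.15820286  245.916295  ] [[ 9.11505964e-01  4.11285883e-01 -8.94566561e-04]
 [ 4.11286831e-01 -9.11504513e-01  1.63282901e-03]
 [-1.43841936e-04 -1.85625682e-03 -9.99998267e-01]] 88.35041162006013 8.0
scene {'camera_matrix': array([[494.58334757,   0.        , 278.47399991],
       [  0.        , 494.58334757, 214.61919984],
       [  0.        ,   0.        ,   1.        ]]), 'extrinsics': array([[-7.25411167e-01, -5.57247873e-01,  4.04046343e-01,
         9.25235783e+02],
       [ 6.88219566e-01, -5.97013006e-01,  4.12224817e-01,
         4.23014377e+02],
       [ 1.15095190e-02,  5.77105084e-01,  8.16588790e-01,
         9.35125648e+02],
       [ 0.00000000e+00,  0.00000000e+00,  0.00000000e+00,
         1.00000000e+00]])}
top {'camera_matrix': array([[429.42147855,   0.        , 273.6316705 ],
       [  0.        , 429.42147855, 207.01056232],
       [  0.        ,   0.        ,   1.        ]]), 'extrinsics': array([[ 5.44779392e-03,  9.97996799e-01, -6.30294494e-02,
         4.29986318e+02],
       [-9.99275214e-01,  7.80777509e-03,  3.72570145e-02,
         2.65576215e+00],
       [ 3.76745009e-02,  6.27807980e-02,  9.97316000e-01,
         9.03717742e+02],
       [ 0.00000000e+00,  0.00000000e+00,  0.00000000e+00,
         1.00000000e+00]])}
{'camera_matrix': array([[325.1922621 ,   0.        , 275.92884263],
       [  0.        , 325.1922621 , 212.46594677],
       [  0.        ,   0.        ,   1.        ]]), 'tool_from_camera': array([[-6.61823834e-04,  9.66516043e-01,  2.56605339e-01,
         6.50834865e+01],
       [ 9.99999726e-01,  7.25121440e-04, -1.52053942e-04,
        -6.09209519e-01],
       [-3.33032607e-04,  2.56605168e-01, -9.66516258e-01,
        -1.37266676e+02],
       [ 0.00000000e+00,  0.00000000e+00,  0.00000000e+00,
         1.00000000e+00]])}
```

View pics/top0.png

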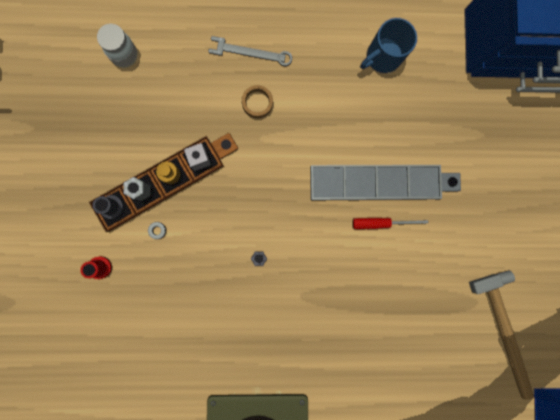

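View pics/scene0.png

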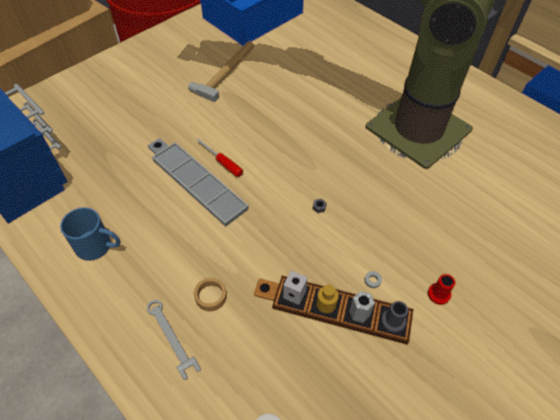

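The top view shows the wooden rack at about (165,180), tongue at (226,144). From the tongue the order is block, plug, coupling, bush. The grey rack is at (376,183) with its tongue at (452,182). Next I'll enlarge both for corner pixels.

```bash
python3 - <<'E'
import cv2,numpy as np
a=cv2.imread("pics/top0.png")
w=cv2.resize(a[125:240,80:245],None,fx=4.8,fy=4.8,interpolation=cv2.INTER_CUBIC)
g=cv2.resize(a[155:210,300:465],None,fx=4.8,fy=4.8,interpolation=cv2.INTER_CUBIC)
cv2.imwrite("pics/w.png",w); cv2.imwrite("pics/g.png",g); print(w.shape,g.shape)
E
```

```text
(552, 792, 3) (264, 792, 3)
```

View pics/w.png

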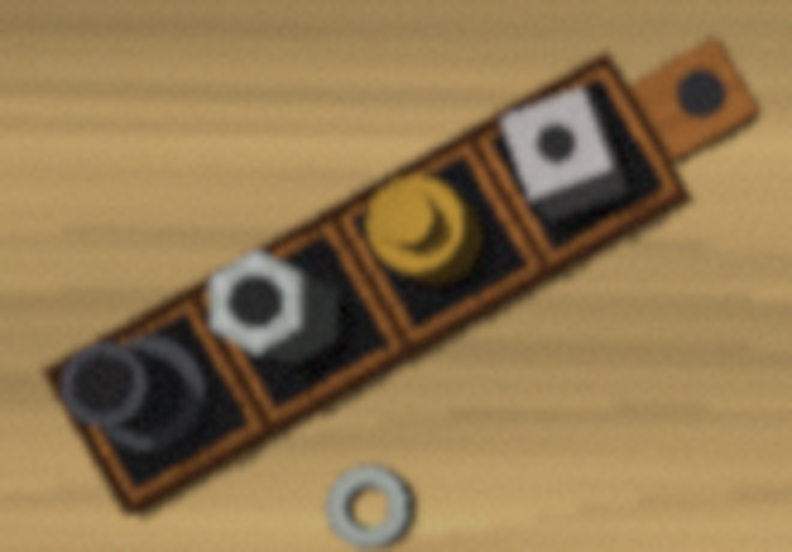

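View pics/g.png

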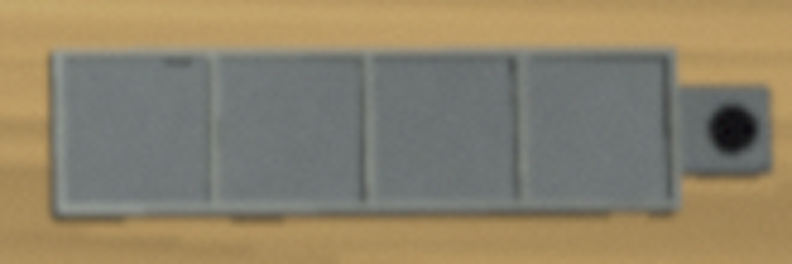

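```bash
cat > h.py <<'E'
import numpy as np
from cell import manip
def hit(name,px,z):
    p=manip.camera_params(name);K=p['camera_matrix'];E=p['extrinsics']
    d=np.array([(px[0]-K[0,2])/K[0,0],-(px[1]-K[1,2])/K[1,1],-1]); d=E[:3,:3]@d; o=E[:3,3]
    return o+d*(z-o[2])/d[2]
E
python3 - <<'E'
from h import *
import numpy as np
np.set_printoptions(precision=1,suppress=True)
def P(c,off,z): return hit("top",[(c[0]+.5)/4.8-.5+off[0],(c[1]+.5)/4.8-.5+off[1]],z)
W=[P(c,(80,125),17) for c in [(45,373),(605,57),(690,200),(133,512)]]
G=[P(c,(300,155),17) for c in [(52,50),(677,50),(680,210),(57,215)]]
for n,q in(("wood",W),("grey",G)):
    q=np.array(q)[:,:2]; y=(q[1]+q[2]-q[0]-q[3]); L=np.linalg.norm(y)/2; y/=np.linalg.norm(y); x=np.array([y[1],-y[0]])
    c=q.mean(0); print(n,c,"yaw",np.degrees(np.arctan2(-y[0],y[1])),"len",L,"wid",np.linalg.norm(q[0]-q[3]),np.linalg.norm(q[1]-q[2]))
    print([c+y*k for k in(102,34,-34,-102)])
for n,c,z in(("block",(557,143),73),("plug",(405,220),79),("coup",(256,300),73),("bush",(103,385),77)): print(n,P(c,(80,125),z))
E
```

```text
wood [532.1 210. ] yaw -149.5440831760614 len 271.38086821083346 wid 70.27801063663854 72.46994707109606
[array([583.8, 122.1]), array([549.3, 180.7]), array([514.9, 239.3]), array([480.4, 298. ])]
grey [ 540.5 -245.7] yaw -179.19680483905788 len 275.3363583971745 wid 72.08660270169851 70.71689474065718
[array([ 541.9, -347.7]), array([ 540.9, -279.7]), array([ 540. , -211.7]), array([ 539. , -143.7])]
block [583.6 123.7  73. ]
plug [550.7 182.6  79. ]
coup [518.7 242.4  73. ]
bush [483.9 300.3  77. ]
```

```bash
cat >> h.py <<'E'
def to(x,y,z,yaw):
    "shift in tool axes and turn about tool z to put TCP at x,y,z with tool y axis at yaw (deg, world)"
    s=manip.observe();R=np.array(s['orientation'])
    d=R.T@(np.array([x,y,z])-s['tool_pos'])
    t=np.degrees(np.arctan2(R[1,1],R[0,1]))-yaw
    t=(t+180)%360-180
    print("t",round(s['time_s'],2),"shift",d.round(1),"turn",round(t,2),"F",np.round(s['wrist_force'],1),"w",round(s['gripper_width'],1))
E
python3 -c "
from h import *
to(584,123,160,30.5)"
```

```text
t 0.1 shift [ 583.  -496.2   86.7] turn -96.21 F [-0.   0.4  0.4] w 87.9
```

Call:
{"method": "send_rows", "body": {"increments": [[[583,-496,86],-96.2],[[583,-496,86],-96.2],[[583,-496,86],-96.2],[[583,-496,86],-96.2],[[583,-496,86],-96.2],[[583,-496,86],-96.2],[[583,-496,86],-96.2],[[583,-496,86],-96.2],[[583,-496,86],-96.2],[[583,-496,86],-96.2]], "claw": 0, "squeeze": 25}}

```text
time_s: 0.93
tool_pos: [434.5, -193.7, 199.9]
orientation: [[-0.109, 0.994, -0.0], [0.994, 0.109, -0.0], [-0.0, -0.0, -1.0]]
wrist_force: [0.1, 0.0, -0.0]
gripper_width: 88.3
```

```bash
python3 -c "
from h import *
to(584,123,160,30.5)
print(manip.observe()['joints'])"
```

```text
t 0.93 shift [298.6 183.1  39.9] turn -24.27 F [ 0.1  0.  -0. ] w 88.3
[ 35.52481582  34.66040518 -26.73347812 117.21739477  27.13652061
  34.13200105  -3.73718996]
```

Call:
{"method": "send_rows", "body": {"increments": [[[298.5,183,40],-24.3],[[298.5,183,40],-24.3],[[298.5,183,40],-24.3],[[298.5,183,40],-24.3],[[298.5,183,40],-24.3],[[298.5,183,40],-24.3],[[298.5,183,40],-24.3],[[298.5,183,40],-24.3],[[298.5,183,40],-24.3],[[298.5,183,40],-24.3]]}}

```text
time_s: 1.77
tool_pos: [586.4, 127.5, 159.7]
orientation: [[-0.509, 0.861, 0.001], [0.861, 0.509, 0.006], [0.004, 0.004, -1.0]]
wrist_force: [0.3, 0.2, 0.4]
gripper_width: 88.1
```

```bash
python3 -c "
from h import *
import cv2
to(584,123,160,30.5)
print(manip.observe()['joints'])
cv2.imwrite('pics/w1.png',manip.get_image('wrist')[:,:,::-1])"
```

```text
t 1.77 shift [-2.7 -4.4 -0.3] turn 0.1 F [0.3 0.2 0.4] w 88.1
[-4.24582980e-02  4.62727070e+01 -2.94478360e+01  9.82647991e+01
  3.06412689e+01  4.34917562e+01 -1.39451798e+01]
```

View pics/w1.png

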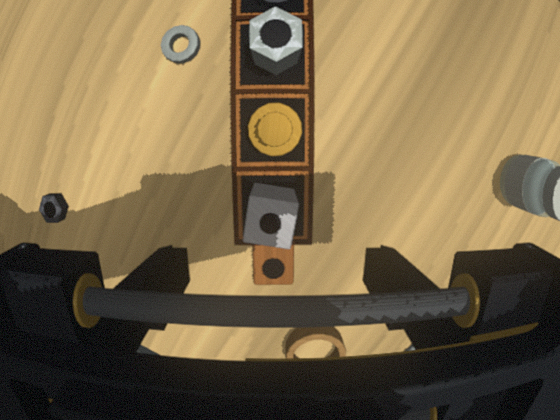

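The wrist view shows the block's top hole at (270,223), with the block turned about 7° to the jaws. The plug stub is centred at about (275,129) and the coupling hole at (276,33). I'll turn these into positions.

```bash
cat >> h.py <<'E'
def whit(px,z,pos,R):
    p=manip.camera_params('wrist');K=p['camera_matrix'];T=p['tool_from_camera']
    u=np.array([px[0]-K[0,2],px[1]-K[1,2]]);r=np.linalg.norm(u);th=r/K[0,0]
    d=np.array([*(u/r*np.sin(th)),np.cos(th)])*[1,-1,-1]
    R=np.array(R);d=R@T[:3,:3]@d;o=np.array(pos)+R@T[:3,3]
    return (o+d*(z-o[2])/d[2]).round(1)
E
python3 -c "
from h import *
s=manip.observe();p,R=s['tool_pos'],s['orientation']
print(p)
for px,z in (((270,223),73),((275,129),79),((276,33),73),((244,243),73),((291,249),73),((253,205),73),((235,244),17),((313,244),17),((273,268),12)): print(px,whit(px,z,p,R))
to(584,123,45,23.5)
to(584,123,150,23.5)
"
```

```text
[585.47945775 123.42767465 159.5733011 ]
(270, 223) [581.8 120.3  73. ]
(275, 129) [551.2 179.6  79. ]
(276, 33) [517.4 238.6  73. ]
(244, 243) [573.   97.3  73. ]
(291, 249) [605.2 110.7  73. ]
(253, 205) [564.7 125.7  73. ]
(235, 244) [571.7  71.4  17. ]
(313, 244) [633.7 107.8  17. ]
(273, 268) [615.1  66.4  12. ]
t 1.82 shift [  0.2  -1.5 114.6] turn 6.94 F [-0.8 -0.6 -0. ] w 88.1
t 1.82 shift [ 0.4 -1.5  9.6] turn 6.94 F [-0.8 -0.6 -0. ] w 88.1
```

```bash
python3 -c "
import cv2
a=cv2.imread('pics/w1.png')[0:260,225:325]
cv2.imwrite('pics/w1c.png',cv2.resize(a[150:260],None,fx=5,fy=5,interpolation=cv2.INTER_CUBIC))"
```

```text
(no output)
```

View pics/w1c.png

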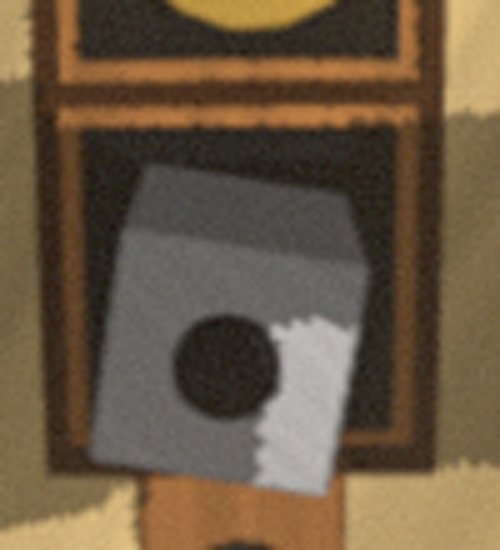

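Call:
{"method": "send_rows", "body": {"increments": [[[0,-3,30],7],[[0,-3,65],8.5],[[0,-3,95],8.5],[[0,-3,110],8.5],[[0,-3,119],8.5],[[0,-3,119],8.5],[[0,-3,119],8.5]]}}

```text
time_s: 2.4
tool_pos: [583.0, 117.8, 41.6]
orientation: [[-0.369, 0.93, 0.0], [0.93, 0.369, -0.001], [-0.001, -0.0, -1.0]]
wrist_force: [0.4, 0.4, 0.1]
gripper_width: 88.1
```

Call:
{"method": "send_rows", "body": {"increments": [[[0,0,0],0],[[0,0,0],0],[[0,0,0],0],[[0,0,0],0],[[0,0,0],0],[[0,0,0],0],[[0,0,0],0],[[0,0,0],0],[[0,0,0],0],[[0,0,0],0]], "claw": 1, "squeeze": 25}}

```text
time_s: 3.23
tool_pos: [583.2, 119.0, 41.3]
orientation: [[-0.37, 0.929, 0.001], [0.929, 0.37, 0.0], [0.0, 0.001, -1.0]]
wrist_force: [0.9, 0.3, 0.0]
gripper_width: 35.8
```

Call:
{"method": "send_rows", "body": {"increments": [[[0,0,-8],0],[[0,0,-25],0],[[0,0,-55],0],[[0,0,-85],0],[[0,0,-100],0],[[0,0,-105],0],[[0,0,-105],0]]}}

```text
time_s: 3.82
tool_pos: [583.3, 118.7, 147.5]
orientation: [[-0.37, 0.929, 0.002], [0.929, 0.37, 0.0], [-0.0, 0.002, -1.0]]
wrist_force: [-0.5, -0.5, -1.7]
gripper_width: 35.7
```

```bash
python3 -c "
from h import *
to(540,-144,147,0.8)"
```

```text
t 3.82 shift [-228.1 -137.4    0.3] turn 20.89 F [-0.5 -0.5 -1.7] w 35.7
```

Call:
{"method": "send_rows", "body": {"increments": [[[-7,-4,0],1],[[-25,-15,0],3],[[-55,-33,0],5],[[-87,-52,0],8],[[-121,-73,0],12],[[-155,-93,0],15],[[-187,-112,0],18],[[-211,-127,0],20],[[-224,-134.5,0],20.9],[[-228,-137.4,0],20.9]]}}

```text
time_s: 4.65
tool_pos: [536.7, -149.0, 144.3]
orientation: [[-0.007, 1.0, -0.005], [1.0, 0.007, -0.003], [-0.003, -0.005, -1.0]]
wrist_force: [0.3, 0.8, -2.1]
gripper_width: 36.0
```

Call:
{"method": "send_rows", "body": {"increments": [[[0,0,0],0],[[0,0,0],0],[[0,0,0],0]]}}

```text
time_s: 4.9
tool_pos: [539.8, -141.5, 145.9]
orientation: [[-0.017, 1.0, -0.0], [1.0, 0.017, 0.002], [0.002, -0.0, -1.0]]
wrist_force: [-0.1, 0.1, -1.4]
gripper_width: 35.5
```

```bash
python3 -c "
from h import *
import cv2
to(540,-144,39.5,0.8)
to(540,-144,39.5,0.8)
s=manip.observe();print(s['tool_pos'],s['orientation'])
cv2.imwrite('pics/w2.png',manip.get_image('wrist')[:,:,::-1])"
```

```text
t 4.9 shift [ -2.7   0.2 106.3] turn 0.19 F [-0.1  0.1 -1.4] w 35.5
t 4.9 shift [ -2.7   0.2 106.3] turn 0.19 F [-0.1  0.1 -1.4] w 35.5
[ 539.7931739  -141.49309732  145.85422211] [[-1.72439225e-02  9.99851282e-01 -2.46414278e-04]
 [ 9.99849751e-01  1.72443306e-02  1.76294068e-03]
 [ 1.76692775e-03 -2.15977242e-04 -9.99998416e-01]]
```

View pics/w2.png

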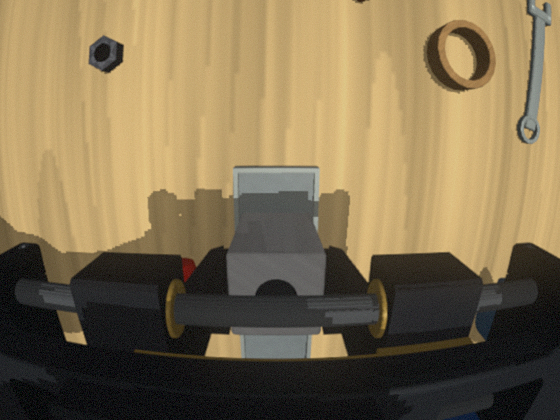

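```bash
python3 -c "
from h import *
s=manip.observe();p,R=s['tool_pos'],s['orientation']
print(p)
for px in ((234,167),(320,167)): print(whit(px,17,p,R))
to(540,-146,39,0.8)
"
```

```text
[ 539.91625833 -141.540169    146.00612766]
[ 503.9 -107.9   17. ]
[ 575.  -106.7   17. ]
t 4.95 shift [ -4.6   0.  107. ] turn 0.2 F [ 0.   0.3 -2.4] w 36.0
```

Call:
{"method": "send_rows", "body": {"increments": [[[-4,0,12],0],[[-4,0,40],0],[[-4,0,70],0],[[-4,0,90],0],[[-4,0,98],0],[[-4,0,102],0],[[-4,0,104],0],[[-4,0,105],0],[[-4,0,106],0],[[-4,0,106.5],0]]}}

```text
time_s: 5.78
tool_pos: [540.3, -148.0, 40.6]
orientation: [[-0.014, 1.0, 0.002], [1.0, 0.014, -0.0], [-0.0, 0.002, -1.0]]
wrist_force: [-0.1, 0.5, -1.3]
gripper_width: 36.0
```

Call:
{"method": "send_rows", "body": {"increments": [[[0,0,0.5],0],[[0,0,1],0],[[0,0,1],0],[[0,0,1],0]]}}

```text
time_s: 6.12
tool_pos: [539.7, -148.0, 38.9]
orientation: [[-0.014, 1.0, 0.0], [1.0, 0.014, -0.0], [-0.0, 0.0, -1.0]]
wrist_force: [-1.0, 0.2, -1.3]
gripper_width: 35.4
```

Call:
{"method": "send_rows", "body": {"increments": [[[2,0,0.5],0],[[2,0,1],0],[[2,0,1],0],[[2,0,1],0]]}}

```text
time_s: 6.45
tool_pos: [539.7, -145.9, 38.2]
orientation: [[-0.014, 1.0, 0.0], [1.0, 0.014, -0.0], [-0.0, 0.0, -1.0]]
wrist_force: [-1.6, -1.3, 5.2]
gripper_width: 35.7
```

Contact shows as 5 N. I'll open the jaws and rise.

Call:
{"method": "send_rows", "body": {"increments": [[[0,0,0],0],[[0,0,0],0],[[0,0,0],0],[[0,0,0],0],[[0,0,0],0],[[0,0,0],0],[[0,0,0],0],[[0,0,0],0]], "claw": 0}}

```text
time_s: 7.12
tool_pos: [539.6, -145.9, 37.7]
orientation: [[-0.014, 1.0, 0.0], [1.0, 0.014, -0.0], [-0.0, 0.0, -1.0]]
wrist_force: [0.6, -0.5, -0.1]
gripper_width: 86.9
```

Call:
{"method": "send_rows", "body": {"increments": [[[0,0,-15],0],[[0,0,-50],0],[[0,0,-85],0],[[0,0,-105],0],[[0,0,-110],0],[[0,0,-110],0]]}}

```text
time_s: 7.62
tool_pos: [540.5, -146.2, 149.1]
orientation: [[-0.014, 1.0, 0.003], [1.0, 0.014, -0.001], [-0.001, 0.003, -1.0]]
wrist_force: [-0.2, -0.1, -0.4]
gripper_width: 87.9
```

```bash
python3 -c "
from h import *
to(551,181,150,30.5)"
```

```text
t 7.62 shift [327.   15.   -1.1] turn -29.72 F [-0.2 -0.1 -0.4] w 87.9
```

Call:
{"method": "send_rows", "body": {"increments": [[[25,1,0],-2],[[65,3,0],-6],[[105,5,0],-10],[[145,7,0],-14],[[185,9,0],-18],[[225,11,0],-22],[[265,12,0],-26],[[300,14,0],-29],[[320,15,0],-29.7],[[327,15,0],-29.7]]}}

```text
time_s: 8.45
tool_pos: [548.5, 186.5, 146.1]
orientation: [[-0.513, 0.858, -0.002], [0.858, 0.513, 0.003], [0.004, -0.0, -1.0]]
wrist_force: [0.3, -1.1, -0.3]
gripper_width: 88.0
```

Call:
{"method": "send_rows", "body": {"increments": [[[0,0,0],0],[[0,0,0],0],[[0,0,0],0],[[0,0,0],0]]}}

```text
time_s: 8.78
tool_pos: [550.2, 178.4, 147.2]
orientation: [[-0.505, 0.863, -0.001], [0.863, 0.505, -0.002], [-0.002, -0.002, -1.0]]
wrist_force: [0.1, -0.2, 0.1]
gripper_width: 88.3
```

```bash
python3 -c "
from h import *
import cv2
to(551,181,38,30.5)
s=manip.observe();print(s['tool_pos'],s['orientation'])
cv2.imwrite('pics/w3.png',manip.get_image('wrist')[:,:,::-1])"
```

```text
t 8.78 shift [  2.    2.2 109.2] turn -0.19 F [ 0.1 -0.2  0.1] w 88.3
[550.15899678 178.42897451 147.18521   ] [[-5.04655934e-01  8.63320244e-01 -7.38506718e-04]
 [ 8.63319021e-01  5.04653235e-01 -2.31931024e-03]
 [-1.62961768e-03 -1.80802057e-03 -9.99997038e-01]]
```

View pics/w3.png

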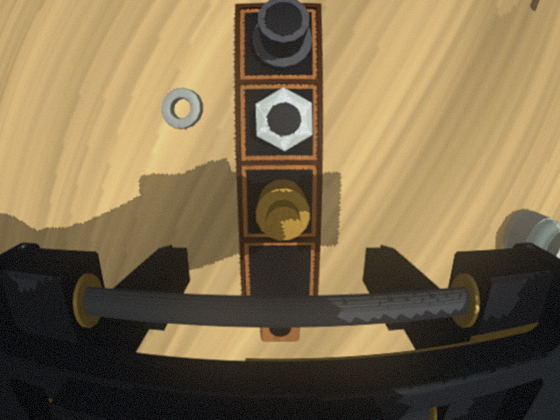

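The plug's body is centred at about (283,210), with its stub at about (287,222). The coupling's hole is at (284,118) with flats nearly square to the jaws, and the bush top is at (282,20).

```bash
python3 -c "
from h import *
s=manip.observe();p,R=s['tool_pos'],s['orientation']
for px,z in (((283,210),57),((287,222),79),((284,118),73),((282,20),77)): print(px,whit(px,z,p,R))
to(551,180,38,30.5)
"
```

```text
(283, 210) [550.3 187.6  57. ]
(287, 222) [553.5 186.6  79. ]
(284, 118) [517.5 244.   73. ]
(282, 20) [483.6 299.5  77. ]
t 8.83 shift [  0.7   1.3 109.4] turn -0.17 F [ 1.  -0.4  1. ] w 88.0
```

Call:
{"method": "send_rows", "body": {"increments": [[[3.5,3,30],0],[[3.5,3,65],0],[[3.5,3,95],0],[[3.5,3,105],0],[[3.5,3,109.5],0],[[3.5,3,109.5],0],[[3.5,3,109.5],0],[[3.5,3,109.5],0]]}}

```text
time_s: 9.5
tool_pos: [552.0, 186.2, 39.9]
orientation: [[-0.507, 0.862, 0.003], [0.862, 0.507, 0.001], [-0.0, 0.003, -1.0]]
wrist_force: [-0.8, 0.4, 0.2]
gripper_width: 88.2
```

Call:
{"method": "send_rows", "body": {"increments": [[[0,0,0],0],[[0,0,0],0],[[0,0,0],0],[[0,0,0],0],[[0,0,0],0],[[0,0,0],0],[[0,0,0],0],[[0,0,0],0],[[0,0,0],0],[[0,0,0],0]], "claw": 1, "squeeze": 30}}

```text
time_s: 10.33
tool_pos: [550.9, 185.9, 38.2]
orientation: [[-0.508, 0.862, 0.0], [0.862, 0.508, 0.0], [-0.0, 0.0, -1.0]]
wrist_force: [-0.0, 0.5, 0.1]
gripper_width: 39.3
```

Call:
{"method": "send_rows", "body": {"increments": [[[0,0,-8],0],[[0,0,-25],0],[[0,0,-55],0],[[0,0,-85],0],[[0,0,-103],0],[[0,0,-110],0],[[0,0,-110],0],[[0,0,-110],0]]}}

```text
time_s: 11.0
tool_pos: [550.3, 185.2, 147.5]
orientation: [[-0.507, 0.862, -0.001], [0.862, 0.507, -0.001], [-0.0, -0.001, -1.0]]
wrist_force: [0.5, 0.4, -3.4]
gripper_width: 39.6
```

```bash
python3 -c "
from h import *
to(540,-211,148,0.8)"
```

```text
t 11.0 shift [-336.2 -209.9   -0. ] turn 29.69 F [ 0.5  0.4 -3.4] w 39.6
```

Call:
{"method": "send_rows", "body": {"increments": [[[-7,-4,0],1],[[-22,-14,0],2],[[-46,-29,0],4],[[-76,-48,0],7],[[-109,-68,0],10],[[-141,-88,0],13],[[-173,-108,0],16],[[-205,-128,0],19],[[-238,-148,0],22],[[-267,-166,0],25]]}}

```text
time_s: 11.83
tool_pos: [541.4, -132.1, 146.6]
orientation: [[-0.091, 0.996, -0.004], [0.996, 0.091, -0.001], [-0.001, -0.004, -1.0]]
wrist_force: [0.4, -0.3, -3.4]
gripper_width: 39.3
```

Call:
{"method": "send_rows", "body": {"increments": [[[0,0,0],0],[[0,0,0],0]]}}

```text
time_s: 12.0
tool_pos: [541.4, -132.5, 146.4]
orientation: [[-0.089, 0.996, -0.004], [0.996, 0.089, -0.002], [-0.001, -0.004, -1.0]]
wrist_force: [0.5, 1.7, -3.6]
gripper_width: 39.3
```

```bash
python3 -c "
from h import *
to(540,-212,148,0.8)"
```

```text
t 12.0 shift [-79.   -8.4  -1.4] turn 4.31 F [ 0.5  1.7 -3.6] w 39.3
```

Call:
{"method": "send_rows", "body": {"increments": [[[-10,-1,0],1],[[-28,-3,0],2],[[-50,-5,0],3],[[-68,-7,0],4.3],[[-77,-8.5,0],4.3],[[-79,-8.5,0],4.3],[[-79,-8.5,0],4.3],[[-79,-8.5,0],4.3],[[-79,-8.5,0],4.3]]}}

```text
time_s: 12.75
tool_pos: [542.7, -205.8, 148.2]
orientation: [[-0.024, 1.0, 0.0], [1.0, 0.024, 0.001], [0.001, 0.0, -1.0]]
wrist_force: [0.5, -0.1, -2.7]
gripper_width: 39.0
```

```bash
python3 -c "
from h import *
to(540,-212,38,0.8)"
```

```text
t 12.75 shift [ -6.3  -2.9 110.2] turn 0.57 F [ 0.5 -0.1 -2.7] w 39.0
```

Call:
{"method": "send_rows", "body": {"increments": [[[-5,-2.5,12],0],[[-5,-2.5,40],0],[[-5,-2.5,70],0],[[-5,-2.5,92],0],[[-5,-2.5,102],0],[[-5,-2.5,106],0],[[-5,-2.5,108.5],0],[[-5,-2.5,110],0],[[-5,-2.5,111],0],[[-5,-2.5,111],0]]}}

```text
time_s: 13.58
tool_pos: [540.7, -213.1, 38.1]
orientation: [[-0.021, 1.0, 0.002], [1.0, 0.021, -0.001], [-0.001, 0.002, -1.0]]
wrist_force: [-0.0, 0.2, -3.4]
gripper_width: 39.4
```

Call:
{"method": "send_rows", "body": {"increments": [[[0,0,0.3],0],[[0,0,0.7],0],[[0,0,1],0],[[0,0,1],0],[[0,0,1],0]]}}

```text
time_s: 14.0
tool_pos: [540.1, -213.0, 36.3]
orientation: [[-0.021, 1.0, 0.0], [1.0, 0.021, -0.0], [-0.0, 0.0, -1.0]]
wrist_force: [-0.2, 0.1, -3.3]
gripper_width: 39.4
```

Call:
{"method": "send_rows", "body": {"increments": [[[0,0,0.3],0],[[0,0,0.7],0],[[0,0,1],0],[[0,0,1.3],0],[[0,0,1.3],0],[[0,0,1.3],0]]}}

```text
time_s: 14.5
tool_pos: [540.1, -213.0, 35.2]
orientation: [[-0.021, 1.0, 0.0], [1.0, 0.021, -0.0], [-0.0, 0.0, -1.0]]
wrist_force: [-0.7, -0.3, 1.4]
gripper_width: 39.4
```

Contact again: the force went from -3.4 to +1.4 N. I'll release and rise.

Call:
{"method": "send_rows", "body": {"increments": [[[0,0,0],0],[[0,0,0],0],[[0,0,0],0],[[0,0,0],0],[[0,0,0],0],[[0,0,0],0],[[0,0,0],0],[[0,0,0],0]], "claw": 0}}

```text
time_s: 15.17
tool_pos: [540.1, -213.0, 34.9]
orientation: [[-0.021, 1.0, 0.0], [1.0, 0.021, -0.0], [-0.0, 0.0, -1.0]]
wrist_force: [0.0, -0.2, 0.3]
gripper_width: 87.4
```

Call:
{"method": "send_rows", "body": {"increments": [[[0,0,-15],0],[[0,0,-50],0],[[0,0,-85],0],[[0,0,-108],0],[[0,0,-113],0],[[0,0,-113],0]]}}

```text
time_s: 15.67
tool_pos: [541.1, -213.4, 149.6]
orientation: [[-0.021, 1.0, 0.004], [1.0, 0.021, -0.001], [-0.001, 0.004, -1.0]]
wrist_force: [0.4, -0.7, -0.9]
gripper_width: 88.2
```

```bash
python3 -c "
from h import *
to(518,242,148,30.5)"
```

```text
t 15.67 shift [455.7 -13.7   1. ] turn -29.32 F [ 0.4 -0.7 -0.9] w 88.2
```

Call:
{"method": "send_rows", "body": {"increments": [[[25,-1,0],-2],[[65,-2,0],-5],[[105,-3,0],-8],[[145,-4,0],-11],[[185,-5,0],-14],[[225,-6,0],-17],[[265,-8,0],-20],[[305,-9,0],-23],[[345,-10,0],-26],[[385,-11,0],-28]]}}

```text
time_s: 16.5
tool_pos: [519.5, 173.0, 146.0]
orientation: [[-0.49, 0.872, -0.003], [0.872, 0.49, -0.002], [0.0, -0.003, -1.0]]
wrist_force: [0.5, -0.1, 0.7]
gripper_width: 88.1
```

```bash
python3 -c "
from h import *
to(518,242,148,30.5)"
```

```text
t 16.5 shift [60.9 32.5 -2.1] turn -1.14 F [ 0.5 -0.1  0.7] w 88.1
```

Call:
{"method": "send_rows", "body": {"increments": [[[20,10,0],-0.5],[[40,22,0],-1.1],[[55,29,0],-1.1],[[61,32.5,0],-1.1],[[61,32.5,0],-1.1],[[61,32.5,0],-1.1],[[61,32.5,0],-1.1],[[61,32.5,0],-1.1],[[61,32.5,0],-1.1]]}}

```text
time_s: 17.25
tool_pos: [519.9, 239.2, 147.7]
orientation: [[-0.503, 0.864, -0.0], [0.864, 0.503, -0.001], [-0.001, -0.001, -1.0]]
wrist_force: [-0.1, -1.4, 1.3]
gripper_width: 88.2
```

```bash
python3 -c "
from h import *
import cv2
to(518,242,40,30.5)
s=manip.observe();print(s['tool_pos'],s['orientation'])
cv2.imwrite('pics/w4.png',cv2.resize(manip.get_image('wrist')[:260,180:380,::-1],None,fx=2.3,fy=2.3,interpolation=cv2.INTER_CUBIC))"
```

```text
t 17.25 shift [ 3.400e+00 -1.000e-01  1.077e+02] turn -0.31 F [-0.1 -1.4  1.3] w 88.2
[519.86114095 239.2271718  147.72178381] [[-5.02896901e-01  8.64346394e-01 -1.32325854e-04]
 [ 8.64345936e-01  5.02896464e-01 -1.11774901e-03]
 [-8.99576124e-04 -6.76487829e-04 -9.99999367e-01]]
```

View pics/w4.png

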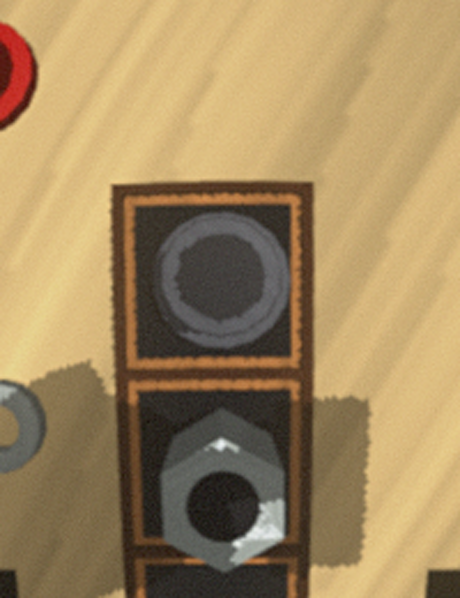

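The coupling's top centre is at crop (223,508), i.e. pixel (277,221), and it's square to the jaws. The bush is centred at crop (222,279), i.e. pixel (276.5,121.5).

```bash
python3 -c "
from h import *
s=manip.observe();p,R=s['tool_pos'],s['orientation']
for px,z in (((277,221),73),((276.5,121.5),77)): print(px,whit(px,z,p,R))
to(518.5,243,40,30.5)
"
```

```text
(277, 221) [518. 243.  73.]
(276.5, 121.5) [484.2 300.4  77. ]
t 17.3 shift [  3.7   0.6 107.8] turn -0.29 F [0.3 0.2 0.1] w 88.1
```

Call:
{"method": "send_rows", "body": {"increments": [[[3.5,0.5,30],0],[[3.5,0.5,65],0],[[3.5,0.5,92],0],[[3.5,0.5,103],0],[[3.5,0.5,107.5],0],[[3.5,0.5,107.5],0],[[3.5,0.5,107.5],0],[[3.5,0.5,107.5],0]]}}

```text
time_s: 17.97
tool_pos: [519.3, 244.7, 41.9]
orientation: [[-0.504, 0.864, 0.002], [0.864, 0.504, 0.002], [0.0, 0.003, -1.0]]
wrist_force: [0.2, 0.4, -0.2]
gripper_width: 88.1
```

Call:
{"method": "send_rows", "body": {"increments": [[[0,0,0],0],[[0,0,0],0],[[0,0,0],0],[[0,0,0],0],[[0,0,0],0],[[0,0,0],0],[[0,0,0],0],[[0,0,0],0],[[0,0,0],0],[[0,0,0],0]], "claw": 1}}

```text
time_s: 18.8
tool_pos: [518.1, 244.0, 40.3]
orientation: [[-0.505, 0.863, -0.0], [0.863, 0.505, -0.0], [-0.0, -0.0, -1.0]]
wrist_force: [-0.9, -0.2, -0.1]
gripper_width: 35.2
```

Call:
{"method": "send_rows", "body": {"increments": [[[0,0,-8],0],[[0,0,-25],0],[[0,0,-55],0],[[0,0,-85],0],[[0,0,-103],0],[[0,0,-108],0],[[0,0,-108],0],[[0,0,-108],0]]}}

```text
time_s: 19.47
tool_pos: [517.7, 243.4, 147.7]
orientation: [[-0.505, 0.863, -0.001], [0.863, 0.505, -0.001], [-0.0, -0.001, -1.0]]
wrist_force: [-0.4, -0.5, -3.2]
gripper_width: 35.6
```

```bash
python3 -c "
from h import *
to(541,-280,148,0.8)"
```

```text
t 19.47 shift [-4.637e+02 -2.440e+02  2.000e-01] turn 29.5 F [-0.4 -0.5 -3.2] w 35.6
```

Call:
{"method": "send_rows", "body": {"increments": [[[-9,-5,0],1],[[-27,-14,0],2],[[-53,-28,0],4],[[-87,-46,0],6],[[-120,-63,0],8],[[-154,-81,0],10],[[-188,-99,0],12],[[-221,-117,0],14],[[-255,-134,0],16],[[-283,-149,0],18]]}}

```text
time_s: 20.3
tool_pos: [530.6, -79.7, 146.8]
orientation: [[-0.208, 0.978, -0.004], [0.978, 0.208, -0.002], [-0.001, -0.004, -1.0]]
wrist_force: [0.8, 0.3, -2.9]
gripper_width: 35.9
```

```bash
python3 -c "
from h import *
to(541,-280,148,0.8)"
```

```text
t 20.3 shift [-198.   -31.5   -0.9] turn 11.22 F [ 0.8  0.3 -2.9] w 35.9
```

Call:
{"method": "send_rows", "body": {"increments": [[[-25,-4,0],2],[[-60,-10,0],4],[[-98,-16,0],6],[[-135,-22,0],8],[[-168,-27,0],10],[[-188,-30,0],11.2],[[-196,-31.5,0],11.2],[[-198,-31.5,0],11.2],[[-198,-31.5,0],11.2],[[-198,-31.5,0],11.2]]}}

```text
time_s: 21.13
tool_pos: [543.7, -272.9, 147.9]
orientation: [[-0.022, 1.0, -0.001], [1.0, 0.022, 0.002], [0.002, -0.001, -1.0]]
wrist_force: [0.4, -0.0, -2.3]
gripper_width: 36.0
```

Call:
{"method": "send_rows", "body": {"increments": [[[0,0,0],0],[[0,0,0],0],[[0,0,0],0],[[0,0,0],0]]}}

```text
time_s: 21.47
tool_pos: [543.9, -274.8, 148.5]
orientation: [[-0.02, 1.0, 0.0], [1.0, 0.02, 0.0], [0.0, 0.0, -1.0]]
wrist_force: [-0.4, -0.1, -3.0]
gripper_width: 35.7
```

```bash
python3 -c "
from h import *
to(541,-280,39,0.8)"
```

```text
t 21.47 shift [ -5.1  -3.1 109.5] turn 0.37 F [-0.4 -0.1 -3. ] w 35.7
```

Picked up at z = 40.3, so set-down should come at about 37.3.

Call:
{"method": "send_rows", "body": {"increments": [[[-5,-3,12],0],[[-5,-3,40],0],[[-5,-3,70],0],[[-5,-3,92],0],[[-5,-3,102],0],[[-5,-3,106],0],[[-5,-3,108],0],[[-5,-3,109],0],[[-5,-3,109.5],0],[[-5,-3,109.5],0]]}}

```text
time_s: 22.3
tool_pos: [541.7, -281.0, 40.0]
orientation: [[-0.019, 1.0, 0.002], [1.0, 0.019, -0.001], [-0.001, 0.002, -1.0]]
wrist_force: [0.1, -0.6, -3.1]
gripper_width: 36.1
```

Call:
{"method": "send_rows", "body": {"increments": [[[0,0,0.3],0],[[0,0,0.6],0],[[0,0,0.9],0],[[0,0,1.2],0],[[0,0,1.2],0],[[0,0,1.2],0]]}}

```text
time_s: 22.8
tool_pos: [540.9, -280.6, 37.7]
orientation: [[-0.019, 1.0, -0.0], [1.0, 0.019, -0.0], [-0.0, -0.0, -1.0]]
wrist_force: [0.7, 0.6, -3.6]
gripper_width: 36.1
```

Call:
{"method": "send_rows", "body": {"increments": [[[0,0,0.3],0],[[0,0,0.6],0],[[0,0,0.8],0],[[0,0,0.8],0],[[0,0,0.8],0]]}}

```text
time_s: 23.22
tool_pos: [540.9, -280.6, 37.3]
orientation: [[-0.019, 1.0, 0.0], [1.0, 0.019, -0.0], [-0.0, 0.0, -1.0]]
wrist_force: [-0.4, -0.1, 3.4]
gripper_width: 35.7
```

Call:
{"method": "send_rows", "body": {"increments": [[[0,0,0],0],[[0,0,0],0],[[0,0,0],0],[[0,0,0],0],[[0,0,0],0],[[0,0,0],0],[[0,0,0],0],[[0,0,0],0]], "claw": 0}}

```text
time_s: 23.88
tool_pos: [540.9, -280.6, 36.9]
orientation: [[-0.019, 1.0, 0.0], [1.0, 0.019, -0.0], [-0.0, 0.0, -1.0]]
wrist_force: [-0.2, 0.1, -0.6]
gripper_width: 86.8
```

Call:
{"method": "send_rows", "body": {"increments": [[[0,0,-15],0],[[0,0,-50],0],[[0,0,-85],0],[[0,0,-107],0],[[0,0,-111],0],[[0,0,-111],0]]}}

```text
time_s: 24.38
tool_pos: [541.8, -281.1, 149.5]
orientation: [[-0.019, 1.0, 0.003], [1.0, 0.019, -0.001], [-0.002, 0.003, -1.0]]
wrist_force: [0.1, -0.0, 0.4]
gripper_width: 88.3
```

```bash
python3 -c "
from h import *
to(484,300,148,30.5)"
```

```text
t 24.38 shift [ 5.821e+02 -4.680e+01  5.000e-01] turn -29.41 F [ 0.1 -0.   0.4] w 88.3
```

Call:
{"method": "send_rows", "body": {"increments": [[[25,-2,0],-2],[[65,-5,0],-4],[[105,-8,0],-6],[[145,-11,0],-8],[[185,-14,0],-10],[[225,-18,0],-12],[[265,-21,0],-14],[[305,-24,0],-16],[[345,-27,0],-18],[[385,-31,0],-20]]}}

```text
time_s: 25.22
tool_pos: [501.1, 105.0, 146.3]
orientation: [[-0.362, 0.932, -0.003], [0.932, 0.362, -0.001], [0.0, -0.003, -1.0]]
wrist_force: [0.5, 1.2, 0.6]
gripper_width: 88.1
```

```bash
python3 -c "
from h import *
to(484,300,148,30.5)"
```

```text
t 25.22 shift [187.9  54.6  -1.8] turn -9.3 F [0.5 1.2 0.6] w 88.1
```

Call:
{"method": "send_rows", "body": {"increments": [[[35,10,0],-2],[[72,21,0],-4],[[110,32,0],-6],[[145,42,0],-8],[[172,50,0],-9.3],[[184,53.5,0],-9.3],[[188,54.5,0],-9.3],[[188,54.5,0],-9.3],[[188,54.5,0],-9.3],[[188,54.5,0],-9.3]]}}

```text
time_s: 26.05
tool_pos: [486.3, 295.6, 147.3]
orientation: [[-0.503, 0.864, -0.0], [0.864, 0.503, -0.003], [-0.002, -0.002, -1.0]]
wrist_force: [0.4, 0.5, -0.3]
gripper_width: 88.3
```

Call:
{"method": "send_rows", "body": {"increments": [[[0,0,0],0],[[0,0,0],0],[[0,0,0],0]]}}

```text
time_s: 26.3
tool_pos: [486.0, 297.7, 148.0]
orientation: [[-0.505, 0.863, 0.0], [0.863, 0.505, -0.001], [-0.001, -0.0, -1.0]]
wrist_force: [-0.0, 1.3, -0.1]
gripper_width: 88.2
```

```bash
python3 -c "
from h import *
to(484,300.3,41,30.5)"
```

```text
t 26.3 shift [  3.3  -0.4 107. ] turn -0.18 F [-0.   1.3 -0.1] w 88.2
```

Call:
{"method": "send_rows", "body": {"increments": [[[3,-0.5,30],0],[[3,-0.5,65],0],[[3,-0.5,92],0],[[3,-0.5,103],0],[[3,-0.5,107],0],[[3,-0.5,107],0],[[3,-0.5,107],0],[[3,-0.5,107],0]]}}

```text
time_s: 26.97
tool_pos: [484.6, 301.7, 42.4]
orientation: [[-0.506, 0.863, 0.002], [0.863, 0.506, 0.002], [0.0, 0.003, -1.0]]
wrist_force: [-0.5, -0.3, -0.7]
gripper_width: 88.0
```

Call:
{"method": "send_rows", "body": {"increments": [[[0,0,0],0],[[0,0,0],0],[[0,0,0],0],[[0,0,0],0],[[0,0,0],0],[[0,0,0],0],[[0,0,0],0],[[0,0,0],0],[[0,0,0],0],[[0,0,0],0]], "claw": 1}}

```text
time_s: 27.8
tool_pos: [483.7, 301.0, 40.8]
orientation: [[-0.506, 0.862, -0.0], [0.862, 0.506, -0.0], [-0.0, -0.0, -1.0]]
wrist_force: [-0.5, 1.0, -0.1]
gripper_width: 33.5
```

Call:
{"method": "send_rows", "body": {"increments": [[[0,0,-8],0],[[0,0,-25],0],[[0,0,-55],0],[[0,0,-85],0],[[0,0,-103],0],[[0,0,-107],0],[[0,0,-107],0],[[0,0,-107],0]]}}

```text
time_s: 28.47
tool_pos: [483.2, 300.2, 147.1]
orientation: [[-0.506, 0.863, -0.001], [0.863, 0.506, -0.001], [-0.001, -0.002, -1.0]]
wrist_force: [-1.0, -0.5, -3.3]
gripper_width: 33.5
```

```bash
python3 -c "
from h import *
to(542,-347.5,148,0.8)"
```

```text
t 28.47 shift [-588.5 -277.    -0. ] turn 29.59 F [-1.  -0.5 -3.3] w 33.5
```

Call:
{"method": "send_rows", "body": {"increments": [[[-9,-4,0],1],[[-27,-13,0],2],[[-54,-26,0],3],[[-89,-42,0],5],[[-123,-58,0],7],[[-157,-74,0],9],[[-192,-90,0],11],[[-226,-106,0],13],[[-261,-123,0],15],[[-290,-136,0],16]]}}

```text
time_s: 29.3
tool_pos: [511.3, -22.4, 146.4]
orientation: [[-0.244, 0.97, -0.004], [0.97, 0.244, -0.002], [-0.001, -0.005, -1.0]]
wrist_force: [0.4, -0.9, -2.1]
gripper_width: 33.2
```

```bash
python3 -c "
from h import *
to(542,-347.5,148,0.8)"
```

```text
t 29.3 shift [-322.8  -49.6   -0.9] turn 13.33 F [ 0.4 -0.9 -2.1] w 33.2
```

Call:
{"method": "send_rows", "body": {"increments": [[[-25,-4,0],1],[[-60,-9,0],3],[[-98,-15,0],5],[[-136,-21,0],7],[[-174,-27,0],9],[[-212,-32,0],10],[[-250,-38,0],11],[[-284,-44,0],12],[[-308,-47,0],13.3],[[-320,-49,0],13.3]]}}

```text
time_s: 30.13
tool_pos: [542.6, -345.6, 145.7]
orientation: [[-0.012, 1.0, -0.004], [1.0, 0.012, -0.002], [-0.002, -0.004, -1.0]]
wrist_force: [-0.4, 0.0, -3.5]
gripper_width: 33.4
```

Call:
{"method": "send_rows", "body": {"increments": [[[0,0,0],0],[[0,0,0],0],[[0,0,0],0],[[0,0,0],0],[[0,0,0],0]]}}

```text
time_s: 30.55
tool_pos: [545.8, -337.7, 148.1]
orientation: [[-0.023, 1.0, -0.0], [1.0, 0.023, 0.001], [0.001, -0.0, -1.0]]
wrist_force: [0.1, -0.5, -2.8]
gripper_width: 33.4
```

```bash
python3 -c "
from h import *
to(542,-347.5,39.5,0.8)"
```

```text
t 30.55 shift [ -9.8  -4.  108.6] turn 0.5 F [ 0.1 -0.5 -2.8] w 33.4
```

Call:
{"method": "send_rows", "body": {"increments": [[[-9,-4,12],0],[[-9,-4,40],0],[[-9,-4,70],0],[[-9,-4,92],0],[[-9,-4,102],0],[[-9,-4,106],0],[[-9,-4,107.5],0],[[-9,-4,108.5],0],[[-9,-4,108.5],0],[[-9,-4,108.5],0]]}}

```text
time_s: 31.38
tool_pos: [542.3, -349.6, 40.7]
orientation: [[-0.019, 1.0, 0.002], [1.0, 0.019, -0.001], [-0.001, 0.002, -1.0]]
wrist_force: [-0.2, -0.1, -2.1]
gripper_width: 33.2
```

Call:
{"method": "send_rows", "body": {"increments": [[[0,0,0.3],0],[[0,0,0.6],0],[[0,0,0.9],0],[[0,0,1.2],0],[[0,0,1.2],0],[[0,0,1.2],0]]}}

```text
time_s: 31.88
tool_pos: [541.4, -349.1, 38.2]
orientation: [[-0.019, 1.0, -0.0], [1.0, 0.019, -0.0], [-0.0, -0.0, -1.0]]
wrist_force: [0.1, -0.4, -3.0]
gripper_width: 33.1
```

Call:
{"method": "send_rows", "body": {"increments": [[[0,0,0.3],0],[[0,0,0.6],0],[[0,0,0.9],0],[[0,0,0.9],0],[[0,0,0.9],0]]}}

```text
time_s: 32.3
tool_pos: [541.5, -349.1, 37.8]
orientation: [[-0.019, 1.0, 0.0], [1.0, 0.019, -0.0], [-0.0, 0.0, -1.0]]
wrist_force: [-2.3, 0.7, 5.2]
gripper_width: 33.3
```

Call:
{"method": "send_rows", "body": {"increments": [[[0,0,0],0],[[0,0,0],0],[[0,0,0],0],[[0,0,0],0],[[0,0,0],0],[[0,0,0],0],[[0,0,0],0],[[0,0,0],0]], "claw": 0}}

```text
time_s: 32.97
tool_pos: [541.5, -349.1, 37.3]
orientation: [[-0.019, 1.0, 0.0], [1.0, 0.019, -0.0], [-0.0, 0.0, -1.0]]
wrist_force: [-0.4, 0.4, 0.7]
gripper_width: 84.3
```

Call:
{"method": "send_rows", "body": {"increments": [[[0,0,-15],0],[[0,0,-50],0],[[0,0,-85],0],[[0,0,-120],0],[[0,0,-150],0],[[0,0,-150],0]]}}

```text
time_s: 33.47
tool_pos: [545.4, -350.3, 195.3]
orientation: [[-0.019, 1.0, 0.012], [1.0, 0.019, -0.005], [-0.005, 0.012, -1.0]]
wrist_force: [0.5, 0.1, 0.3]
gripper_width: 88.0
```

Call:
{"method": "send_rows", "body": {"increments": [[[-40,-40,-10],0],[[-65,-70,-20],0],[[-90,-100,-30],0],[[-110,-130,-40],0],[[-130,-150,-40],0],[[-140,-170,-40],0],[[-140,-170,-40],0],[[-140,-170,-40],0],[[-140,-170,-40],0],[[-140,-170,-40],0]]}}

```text
time_s: 34.3
tool_pos: [376.0, -490.9, 227.7]
orientation: [[-0.022, 1.0, 0.002], [1.0, 0.022, 0.001], [0.001, 0.002, -1.0]]
wrist_force: [0.3, 0.5, -0.9]
gripper_width: 88.4
```

```bash
python3 -c "
from h import *
import cv2
a=manip.get_image('top')[:,:,::-1]
cv2.imwrite('pics/e.png',cv2.resize(a[120:240,300:465],None,fx=4.8,fy=4.8,interpolation=cv2.INTER_CUBIC))
b=manip.get_image('scene')[:,:,::-1]
cv2.imwrite('pics/f.png',cv2.resize(b[120:240,130:280],None,fx=4.8,fy=4.8,interpolation=cv2.INTER_CUBIC))"
```

```text
(no output)
```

View pics/e.png

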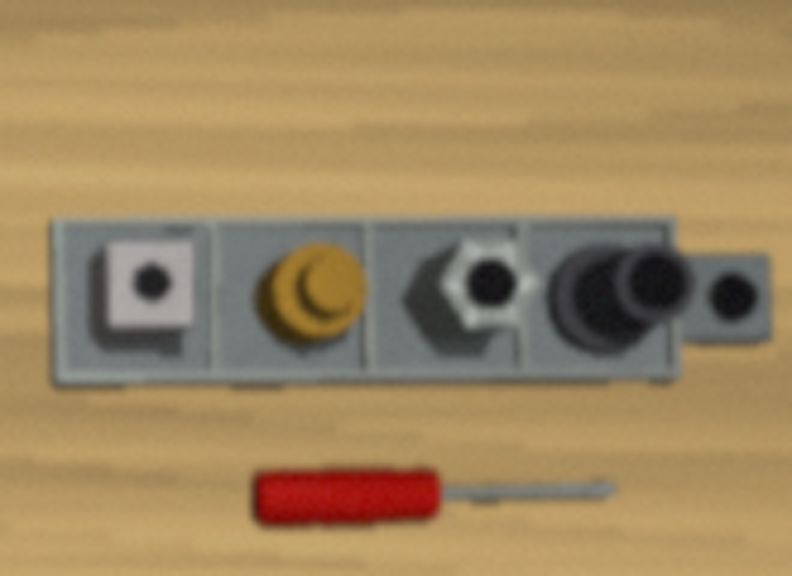

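View pics/f.png

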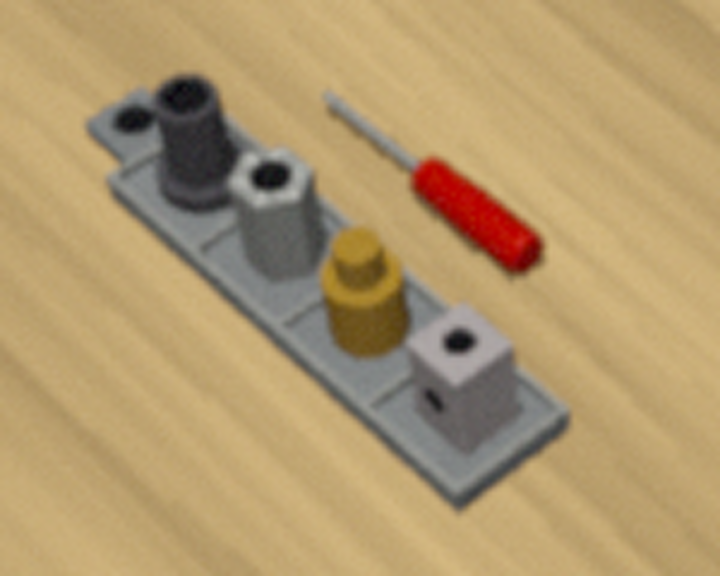

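Both views show all four parts upright, each in its own bay. In the top crop the tops are at block (152,283), plug (330,280), coupling (491,283) and bush (657,283). I'll check the positions, then hand in.

```bash
python3 -c "
from h import *
for n,c,z in(('block',(152,283),70),('plug',(330,280),76),('coup',(491,283),70),('bush',(657,283),74)):
    q=hit('top',[(c[0]+.5)/4.8-.5+300,(c[1]+.5)/4.8-.5+120],z);print(n,q.round(1), 'rack x,y',(540.5-q[0]).round(1),(-245.7-q[1]).round(1))
s=manip.observe();print(s['qd'])
print(manip.finish_job())"
```

```text
block [ 539.6 -141.5   70. ] rack x,y 0.9 -104.2
plug [ 540.8 -213.5   76. ] rack x,y -0.3 -32.2
coup [ 541. -282.   70.] rack x,y -0.5 36.3
bush [ 541.2 -349.7   74. ] rack x,y -0.7 104.0
[0.18926838 0.22962744 0.43898929 0.03652442 0.29083803 0.03875955
 0.0084775 ]
the job is handed in; nothing more can be done
None
```

I moved all four parts to the grey rack in reverse order and handed the job in at about 34 s on the robot's clock, against the 128 s limit. The hand-in reports no verdict, so I don't know how it was judged.

From the wooden rack's tongue the order was block, plug, coupling, bush. In the grey rack they now stand, from its tongue: bush, coupling, plug, block. I lowered each part in small steps until the wrist force showed contact (1.4 to 5.2 N), then released it.

The last top and scene pictures show every part upright in its own bay. Their positions in the top picture are within 3 mm of the bay middles:

| Part | Along the rack (mm) | Bay middle (mm) | Across the rack (mm) |
|---|---|---|---|
| Block | -104 | -102 | +0.9 |
| Plug | -32 | -34 | -0.3 |
| Coupling | +36 | +34 | -0.5 |
| Bush | +104 | +102 | -0.7 |

The gripper is open and clear of everything. None of the checks I made failed. Two wrist-camera measurements of the same part sometimes differed by up to 8 mm along the row, so I used in-between values and all four grips held.

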